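Shelve the setting card and hold the spring clip open on its edge

ROBOT

A 6-joint arm with a two-finger parallel gripper is mounted at the origin on the work surface. World frame = base frame: x ahead of the robot, y to its left, z up, the work surface at z = 0. Lengths are in m, angles in degrees, forces in N, time in s.
With the tool pointing down it reaches from about 0.4 to 0.925 m from the base axis. Payload 3.4 kg.
Tool frame: the origin (TCP) lies midway between the tips of the shut fingers; the grasp point (between the pads) lies 19 mm behind it; z points along the fingers, y is the line along which they close (so a half turn about z gives the same grasp; the last joint's range is limited). The gripper opens to 85 mm and grips with 20 to 120 N. Pads are 22 mm wide; open, the fingers measure 114 mm over their backs; the gripper's body (76 mm by 85 mm) begins 54 mm behind the grasp point. The pads swing forward as they close: fully open they stand 13 mm farther back than shut.
Start: joints at [-70.846, 17.578, 86.31, -0, 76.112, -4.211], TCP at [0.228, -0.528, 0.231] pointing down, gripper open.
Joint ranges: [-179.03, 179.03], [-60, 130.46], [8.19, 133.38], [-81.62, 261.62], [5.75, 156.47], [-153.77, 153.77]. Speed limits (degrees/s): [147.25, 147.25, 180, 180, 180, 180].

INTERFACE

Orientations are given as [roll, pitch, yaw] about the fixed x, y, z axes, in that order (R = Rz(yaw) Ry(pitch) Rx(roll)).
In Python, from station import robot gives the robot as it stands.
- The arm moves only by the tool step_arm, never from a script. Its argument "deltas" is text: rows parted by semicolons, each of 4 numbers parted by spaces: the shift along the tool's x, y, z in cm, then the turn about the tool's z in rad. In form: tx ty tz roll; .... A call has 1 to 10 rows; each row shifts and turns the commanded pose from where the row before left it, along the tool's axes as they then stand; what a row does not reach is not made up. A row lasts 1/12 s, in which the tool goes at most 41.7 mm and 7.16 degrees, less where a joint would pass 70% of its speed; a pose out of reach is approached as far as the arm can. A call with a gripper value outside its range is refused whole. "claw" is the finger opening in cm, from 0 to 8.54, set as the call begins (left out, the last holds). The fingers move at their own pace and stop on an object; "newtons" is the grip in N (left out, the last holds). Time passes only in rows, so rows that do not move let the fingers close. It gives the time, the measured TCP pose, the force, the opening and the grip force at its end, in the units of the state.
- robot.state(): the state, without advancing time (a new reading comes with each control period).
- robot.grab_frame(name): name is "side" or "top"; returns the picture (420x560x3 uint8, red, green, blue); there is no depth.
- robot.calibration(name): a dict with "fx", "fy", "cx", "cy" (pixels), "eye" and "orientation" of the camera in the world. Camera axes: x right, y down, z forward; pixel columns grow to the right and rows downward; lengths in m; the calibration is good to about 2 mm. A picture is of the moment at which its call begins. calibration takes no time and is no camera call.
- robot.close_job(): hands the job in; it is judged then, once.
The state is a dict: "clock": time; "joint_positions": joint angles; "joint_velocities": joint speeds; "joint_torque": joint torques, N m; "tool_pos": TCP position; "tool_rot": TCP orientation; "force": force on the tool from outside, world axes, zero at the start; "torque": the same for the moment, N m; "grip_width": finger opening in m; "finger_force": force on a finger pad.
Only numpy, scipy, OpenCV 4.12 (cv2) and the standard library are available. Lean on these libraries where they do the work, as an engineer would, in place of code of your own. Each camera call takes 0.05 s, during which the arm holds its last target. There are 200 camera calls.

TASK

Return the setting card from the parking rails to its own holder, the one whose slot is long enough for its tongue (label with two dots), pushed fully home, and let go of it. Then pick up the spring clip by squeezing its two handles, and hold it wide open around either of the card's two upright edges, level, with the edge well inside the jaws and neither jaw touching the card, ready for a tag to be slipped in. Finish while still holding the clip open like that; leave the bottle, roller and spanner where they are.

Things in the scene. Friction and masses are not known exactly. Their poses are not given: they have to be found in the camera images.
- card: Setting card: stiff grey plate 8 mm thick (x), 110 long (y), 70 high, with a centred tongue below, 8 x 50 x 24 mm high; upright, 100 g, same when turned half round. Two black dots on each face. Origin: centre of the tongue's underside; shoulders at z = 24 mm, top at 94, upright edges at y = -55 and +55 mm. Starts loose in the parking rails, tongue on their floor.
- parking: Parking rails: black fixed block 50 x 84 mm, 20 mm high, with an 11 mm wide groove along its y, open at both ends, floor 4 mm above the table. Origin: centre of its underside.
- holder_long: The card's own holder: fixed aluminium block 40 (x) x 74 (y) x 30 mm high; slot in its top 10.5 mm wide (x), 54 long (y), 26 deep, chamfered 2 mm. Label with two dots on its -x and +x faces. Origin: centre of the underside. A card fully home rests its shoulders on the top: its origin 6 mm above this one, its ends overhanging 18 mm.
- holder_short: Another card's holder: same block, but its slot is only 34 mm long and its label has one dot. The two holders change places.
- clip: Steel spring clip lying on its side on the table, hinge axis (z) upright; 28 mm high, 110 long, 80 g. Origin: on the hinge axis, at the underside. Jaws reach along +x to 58 mm; two handles splay back along -x, either side (y). Shut: jaws 4 mm apart, handles 62 mm over their rear ends, 54 at x = -45. Squeezing the handles along y opens the jaws; it snaps shut when let go.
- clip_grip (a point): Point midway between the clip's handles, at half height: 43 mm behind the hinge axis, 14 mm above the underside.
- clip_mouth (a point): Point midway between the tips of the clip's jaws, at half height: 58 mm ahead of the hinge axis, 14 mm above the underside.
- clip_left (a joint): Angle of the clip's +y leg: 0 shut, 0.24 rad full open, at a firm stop. There the handles are parallel, 34 mm over their outer faces (x = -60 to -18 mm), and the jaws gape 31 mm at the tips, 22 mm at 20 mm behind them. Sprung: about 3 N on each handle starts it, 6 N holds it full open.
- clip_right (a joint): Angle of the clip's -y leg: 0 shut, 0.24 rad full open (stop).
- oil_bottle: Bystander: blue plastic bottle, 38 mm across, 100 mm high, standing. Origin: centre of its underside.
- roller: Bystander: steel roller (ring) 42 mm across, 24 mm high, standing flat. Origin: centre of its underside.
- spanner: Bystander: spanner 140 mm long, lying flat along its x. Origin: its underside, at mid-length.
Not all that is in view belongs to the job. What is shaped like the card but pink or yellow is not meant.

How it is judged (in metres and radians):
On the way, in this order (a step that is already met when the one before it is completed fails the run):
1. the card stands fully home in its own holder, let go (x of card in the frame of holder_long between -0.004 and 0.004 m and y of card in the frame of holder_long between -0.006 and 0.006 m and z of card in the frame of holder_long below 0.009 m and angle between card's own z axis and vertical below 0.12 rad and angle between the y axis of card and the y axis of holder_long, either way round below 0.2 rad and contact force between the fingers and card below 0.1 N), for 0.2 s.
2. the clip is lifted off the table, squeezed open (value of joint each of clip_left, clip_right above 0.15 rad and contact force between the fingers and clip above 1 N and height (world z) of clip_mouth above 0.04 m), for 0.2 s.
At the end, for the whole second after the job is handed in: Card let go, home in the long slot (4 mm across, 6 mm along, lean 0.12 rad). Clip held, both legs open over 0.15 rad, card edge 8 to 45 mm inside the jaw tips, mouth 34 to 86 mm above the card's origin, in line and level within 0.25 rad, touching neither card nor holder, still (all of step 1 and all of step 2 and ((y of clip_mouth in the frame of card between 0.01 and 0.047 m and y of clip in the frame of card above 0.06 m) or (y of clip_mouth in the frame of card between -0.047 and -0.01 m and y of clip in the frame of card below -0.06 m)) and x of clip_mouth in the frame of card between -0.012 and 0.012 m and z of clip_mouth in the frame of card between 0.034 and 0.086 m and angle between the x axis of clip and the y axis of card, either way round below 0.25 rad and contact force between clip and card below 0.2 N and contact force between clip and holder_long below 0.2 N and angle between clip's own z axis and vertical below 0.25 rad and linear speed of clip below 0.02 m/s); the arm keeps its last pose, push and grip.
It fails at once if the bottle disturbed (distance of oil_bottle from where it was at the start of the episode above 0.025 m).
It fails at once if the roller disturbed (distance of roller from where it was at the start of the episode above 0.025 m).
It fails at once if the spanner disturbed (distance of spanner from where it was at the start of the episode above 0.025 m).
It also fails if it takes over 54 s, if anything falls off the work surface, if the arm or the gripper's body presses on something with over 40 N, if the wrist force passes 120 N, or if a joint passes its speed limit or range.

## Working session

There is one attempt and no reset: what is moved stays moved. The work goes in short steps, Python scripts to look and compute and a tool call to move; the robot and the scene stay as the last step left them, time stands still between calls to the robot, and variables do not carry over. Pictures are saved under pics/ and viewed, at most 10 in all, crops included, and the job is handed in when it is done.

Besides the shell and the picture viewer there is one more tool, called after ">>>" in YAML: its name, and indented under it one key for each argument. step_arm: Moves the arm, as the interface text tells. Its arguments: {"type":"object","properties":{"deltas":{"type":"string"},"claw":{"type":"number"},"newtons":{"type":"number"}},"required":["deltas"]}

```bash
mkdir -p pics; python3 - <<'E'
from station import robot
import cv2
for n in("top","side"):
    f=robot.grab_frame(n); cv2.imwrite(f"pics/{n}0.png",f[:,:,::-1]); print(n,robot.calibration(n))
print(robot.state())
E
```

```text
top {'fx': 409.36117551418823, 'fy': 409.36117551418823, 'cx': 285.7106946449853, 'cy': 210.12192415933458, 'eye': array([ 0.27497485, -0.01481343,  1.18898134]), 'orientation': array([-167.61120212,   -0.25468763,  -83.591471  ])}
side {'fx': 456.8542801177565, 'fy': 456.8542801177565, 'cx': 281.7536535009654, 'cy': 211.03674830770996, 'eye': array([-0.00778859,  0.49711446,  0.84123805]), 'orientation': array([-136.54454238,   -0.55227141, -131.80198483])}
{'clock': 0.1, 'joint_positions': array([-7.08461140e+01,  1.76189015e+01,  8.63763860e+01, -1.79798985e-03,
        7.61146682e+01, -4.20999286e+00]), 'joint_velocities': array([-0.08402334, -0.05738144, -0.20086058, -0.00082668,  0.07231512,
        0.0141891 ]), 'joint_torque': array([ 5.78563704e-04, -4.58525562e+01, -2.52607584e+01, -8.13138740e-05,
        5.55259525e-03, -5.19653653e-07]), 'tool_pos': array([ 0.22779168, -0.52724537,  0.23046405]), 'tool_rot': array([-1.79890213e+02, -6.33217265e-03,  2.33643059e+01]), 'force': array([-0.28145835, -0.14836205,  0.02503998]), 'torque': array([ 0.05221014,  0.02871863, -0.02348205]), 'finger_force': 0.0, 'grip_width': 0.08517368398933861}
```

View pics/top0.png

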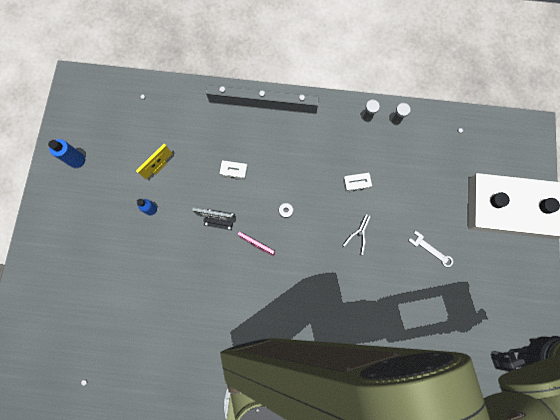

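View pics/side0.png

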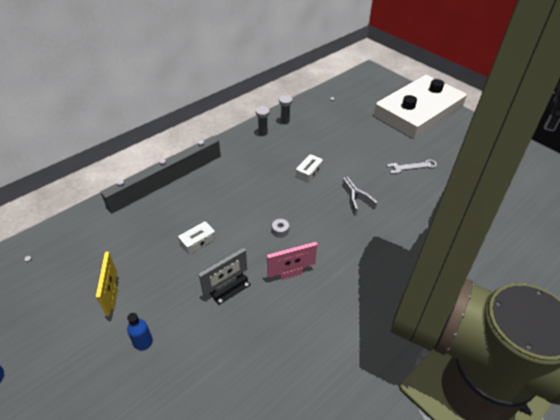

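The top view shows the card and rails at (215,217), holders at (233,170) and (358,182), the clip at (360,232), a pink decoy at (257,243), the roller at (286,210) and the spanner at (432,248). I'll zoom in on these.

```bash
python3 - <<'E'
import cv2,numpy as np
t=cv2.imread("pics/top0.png");s=cv2.imread("pics/side0.png")
a=cv2.resize(t[150:260,185:385],(800,440),interpolation=cv2.INTER_CUBIC)
cv2.imwrite("pics/tz.png",a)
b=cv2.resize(s[145:305,170:390],(800,582),interpolation=cv2.INTER_CUBIC)
cv2.imwrite("pics/sz.png",b)
E
```

```text
(no output)
```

View pics/tz.png

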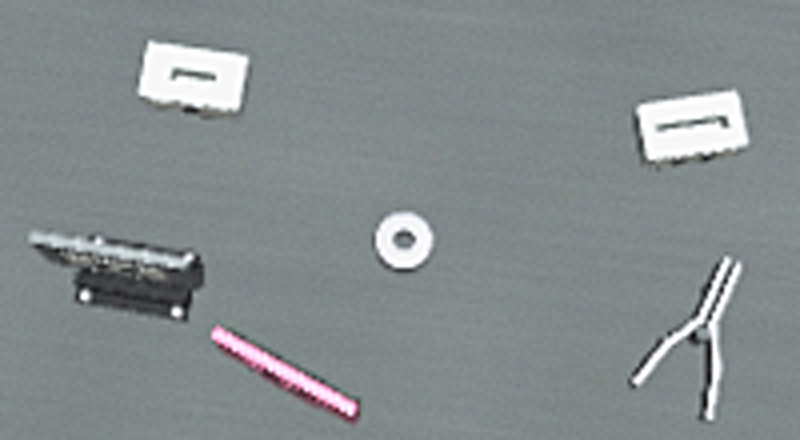

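View pics/sz.png

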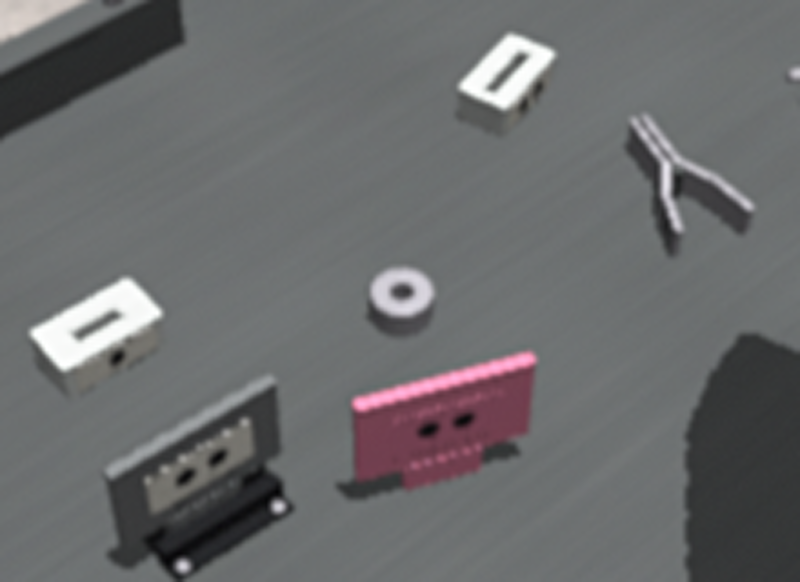

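The long slot with two dots is the right-hand holder: zoom (692,125) in the top view and (507,65) in the side view. The card's top edge runs (30,237)-(200,258) in top and (107,472)-(275,378) in side. The clip's jaws are at the top of the zoomed view, with handles at (635,383) and (709,417).

```bash
cat > h.py <<'E'
import numpy as np,cv2
from station import robot
from scipy.spatial.transform import Rotation as R
def ray(n,px):
    c=robot.calibration(n); d=np.array([(px[0]-c['cx'])/c['fx'],(px[1]-c['cy'])/c['fy'],1])
    return np.array(c['eye']),R.from_euler('xyz',c['orientation'],degrees=True).as_matrix()@d
def pl(n,px,z):
    e,d=ray(n,px); return e+d*(z-e[2])/d[2]
def proj(n,p):
    c=robot.calibration(n); q=R.from_euler('xyz',c['orientation'],degrees=True).as_matrix().T@(np.array(p)-c['eye'])
    return np.array([c['fx']*q[0]/q[2]+c['cx'],c['fy']*q[1]/q[2]+c['cy']])
E
python3 - <<'E'
from h import *
np.set_printoptions(precision=4,suppress=True)
T=lambda u,v:(185+(u+.5)/4-.5,150+(v+.5)/4-.5)
k=800/220
S=lambda u,v:(170+(u+.5)/k-.5,145+(v+.5)/k-.5)
def p(l,n,px,z):print(l,n,pl(n,px,z)[:2])
for q in[(30,237),(200,258)]:p('card','top',T(*q),.098)
for q in[(110,472),(275,379)]:p('card','side',S(*q),.098)
for q in[(85,297),(178,313)]:p('railscrew','top',T(*q),.02)
for q in[(183,566),(279,507)]:p('railscrew','side',S(*q),.02)
for q in[(657,128),(727,121)]:p('slot','top',T(*q),.03)
for q in[(490,88),(526,53)]:p('slot','side',S(*q),.03)
for l,q in[('jaw',(727,259)),('jaw',(738,264)),('hinge',(702,325)),('h1',(635,383)),('h2',(709,417))]:p(l,'top',T(*q),.028)
for l,q in[('jaw',(635,119)),('jaw',(645,117)),('hinge',(673,160)),('h1',(679,232)),('h2',(751,209))]:p(l,'side',S(*q),.028)
for q in [(635,107),(740,92),(749,146),(647,161)]:p('hold','top',T(*q),.03)
for q in [(458,90),(512,34),(555,50),(505,108)]:p('hold','side',S(*q),.03)
p('roller','top',T(404,239),.024)
for q in[(215,330),(355,410)]:p('pink','top',T(*q),.094)
E
```

```text
card top [0.4884 0.2612]
card top [0.4869 0.144 ]
card side [0.4905 0.259 ]
card side [0.4818 0.1514]
railscrew top [0.4641 0.2342]
railscrew top [0.46   0.1656]
railscrew side [0.4608 0.2404]
railscrew side [0.456  0.1738]
slot top [ 0.6349 -0.1668]
slot top [ 0.6461 -0.2177]
slot side [ 0.6362 -0.1707]
slot side [ 0.6471 -0.2187]
jaw top [ 0.5428 -0.2253]
jaw top [ 0.54   -0.2335]
hinge top [ 0.4924 -0.2108]
h1 top [ 0.4452 -0.1664]
h2 top [ 0.4269 -0.2206]
jaw side [ 0.5438 -0.2281]
jaw side [ 0.5405 -0.2352]
hinge side [ 0.4966 -0.2167]
h1 side [ 0.4464 -0.1668]
h2 side [ 0.4283 -0.2207]
hold top [ 0.6492 -0.1494]
hold top [ 0.6695 -0.2257]
hold top [ 0.6288 -0.2351]
hold top [ 0.609  -0.1615]
hold side [ 0.6501 -0.1514]
hold side [ 0.6702 -0.2264]
hold side [ 0.6352 -0.2377]
hold side [ 0.6131 -0.1637]
roller top [0.532  0.0091]
pink top [0.4396 0.1276]
pink top [0.3964 0.0272]
```

>>> step_arm:
  deltas: "2.94 -1.2 0 0;2.94 -1.2 0 0;2.94 -1.2 0 0;2.94 -1.2 0 0;2.94 -1.2 0 0;2.94 -1.2 0 0;2.94 -1.2 0 0;2.94 -1.2 0 0;2.94 -1.2 0 0;2.94 -1.2 0 0"
  claw: 8.5
  newtons: 40

```text
clock: 0.93
tool_pos: [0.4509, -0.2996, 0.2309]
tool_rot: [-180.0, 0.0, 23.4]
force: [1.2, -0.6, -0.1]
grip_width: 0.0846
finger_force: 0.0
```

>>> step_arm:
  deltas: "1.55 -2.98 0 0;1.55 -2.98 0 0;1.55 -2.98 0 0;1.55 -2.98 0 0;1.55 -2.98 0 0;1.55 -2.98 0 0;1.55 -2.98 0 0;1.55 -2.98 0 0;1.55 -2.98 0 0;1.55 -2.98 0 0"

```text
clock: 1.77
tool_pos: [0.4739, 0.0356, 0.2311]
tool_rot: [-180.0, 0.0, 23.4]
force: [-1.1, -0.3, -0.8]
grip_width: 0.085
finger_force: 0.0
```

>>> step_arm:
  deltas: "1.55 -2.98 0 0;1.55 -2.98 0 0;1.55 -2.98 0 0;1.55 -2.98 0 0;1.55 -2.98 0 0;0 0 0 0"

```text
clock: 2.27
tool_pos: [0.4868, 0.207, 0.231]
tool_rot: [-179.8, -0.1, 23.6]
force: [0.8, 1.1, -0.4]
grip_width: 0.085
finger_force: 0.0
```

>>> step_arm:
  deltas: "0 0 0 -0.11;0 0 0 -0.11;0 0 0 -0.11;0 0 0 -0.11;0 0 0 -0.11;0 0 0 -0.11;0 0 0 -0.11;0 0 0 -0.11;0 0 0 -0.11;0 0 0 -0.11"

```text
clock: 3.1
tool_pos: [0.4861, 0.2009, 0.2308]
tool_rot: [-179.9, 0.0, 86.7]
force: [0.1, -0.5, 1.3]
grip_width: 0.0849
finger_force: 0.0
```

>>> step_arm:
  deltas: "0.2 0 2 0;0 0 2 0;0 0 2 0;0 0 2 0;0 0 2 0;0 0 2 0;0 0 1.5 0;0 0 1.3 0;0 0 1 0;0 0 0.4 0"

```text
clock: 3.93
tool_pos: [0.4855, 0.2027, 0.0677]
tool_rot: [-179.8, 0.1, 86.4]
force: [-0.5, -0.2, -0.3]
grip_width: 0.0849
finger_force: 0.0
```

```bash
python3 - <<'E'
from h import *
a=[]
for n in("top","side"):
    f=robot.grab_frame(n)[:,:,::-1]; u,v=proj(n,[.487,.203,.09]).astype(int)
    cv2.imwrite(f"pics/{n}1.png",f)
    u=max(u,50);a.append(cv2.resize(f[v-60:v+60,u-50:u+50],(400,480),interpolation=cv2.INTER_CUBIC)); print(u,v)
cv2.imwrite("pics/g1.png",np.hstack(a)); print(robot.state()['tool_pos'])
E
```

```text
213 212
224 262
[0.48602736 0.20306556 0.06858783]
```

View pics/g1.png

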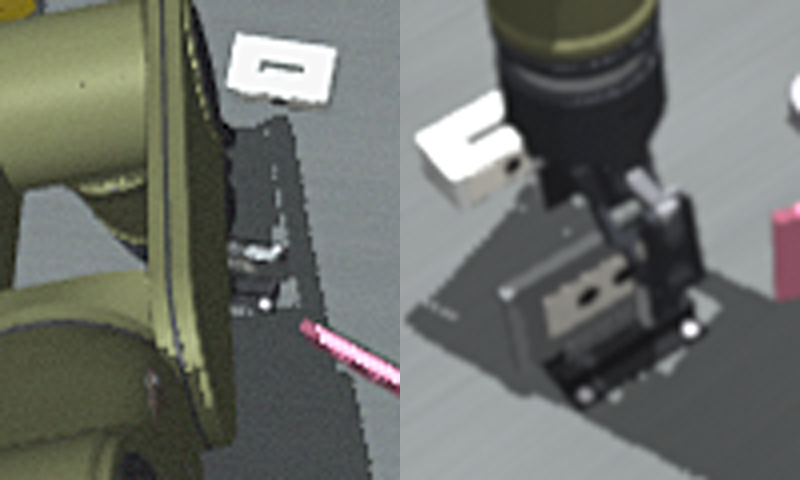

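The side view shows the fingers straddling the card: left edge at (510,290), near finger at (675,260). I'll close on it.

>>> step_arm:
  deltas: "0 0 0 0;0 0 0 0;0 0 0 0;0 0 0 0;0 0 0 0;0 0 0 0;0 0 0 0;0 0 0 0"
  claw: 0
  newtons: 40

```text
clock: 4.7
tool_pos: [0.487, 0.2035, 0.0697]
tool_rot: [180.0, -0.0, 86.4]
force: [-0.5, -0.0, 3.3]
grip_width: 0.0073
finger_force: 40.2
```

>>> step_arm:
  deltas: "0 0 -0.3 0;0 0 -0.7 0;0 0 -1 0;0 0 -1.5 0;0 0 -1.5 0;0 0 -1.5 0;0 0 -1.5 0;0 0 -1 0;0 0 -0.5 0;0 0 0 0"

```text
clock: 5.53
tool_pos: [0.4874, 0.2037, 0.1659]
tool_rot: [179.8, -0.1, 86.4]
force: [0.2, -0.8, -1.7]
grip_width: 0.0073
finger_force: 39.7
```

>>> step_arm:
  deltas: "-0.6 0.3 0 0;-1.4 0.6 0 0;-2.1 0.96 0 0;-2.1 0.96 0 0;-2.1 0.96 0 0;-2.1 0.96 0 0;-2.1 0.96 0 0;-2.1 0.96 0 0;-2.1 0.96 0 0;-2.1 0.96 0 0"

```text
clock: 6.37
tool_pos: [0.5598, 0.0088, 0.1629]
tool_rot: [-179.8, 0.0, 86.4]
force: [0.4, 0.3, -0.9]
grip_width: 0.0076
finger_force: 39.7
```

>>> step_arm:
  deltas: "-2.1 0.96 0 0;-2.1 0.96 0 0;-2.1 0.96 0 0;-2.1 0.96 0 0;-2.1 0.96 0 0;-2.1 0.96 0 0;-2.1 0.96 0 0;-2.1 0.96 0 0;-2.1 0.96 0 0;-1.02 0.6 0 0"

```text
clock: 7.2
tool_pos: [0.64, -0.1973, 0.1626]
tool_rot: [-179.9, 0.0, 86.3]
force: [-0.1, -0.4, -1.5]
grip_width: 0.0072
finger_force: 39.7
```

>>> step_arm:
  deltas: "0 0 0 -0.05;0 0 0 -0.09;0 0 0 -0.09;0 0 0 -0.07;0 0 0 -0.02;0 0 0 0;0 0 0 0;0 0 0 0"

```text
clock: 7.87
tool_pos: [0.6399, -0.194, 0.1639]
tool_rot: [-180.0, -0.0, 104.7]
force: [0.7, 0.5, -1.6]
grip_width: 0.0076
finger_force: 39.7
```

```bash
python3 - <<'E'
from h import *
a=[]
for n in("top","side"):
    f=robot.grab_frame(n)[:,:,::-1]; u,v=proj(n,[.64,-.194,.1]).astype(int)
    cv2.imwrite(f"pics/{n}2.png",f)
    a.append(cv2.resize(f[v-60:v+60,u-50:u+50],(400,480),interpolation=cv2.INTER_CUBIC)); print(u,v)
cv2.imwrite("pics/g2.png",np.hstack(a)); s=robot.state();print(s['tool_pos'],s['tool_rot'])
E
```

```text
362 173
311 143
[ 0.64000622 -0.19409215  0.16421791] [-1.79991474e+02 -8.35759606e-03  1.04686025e+02]
```

View pics/g2.png

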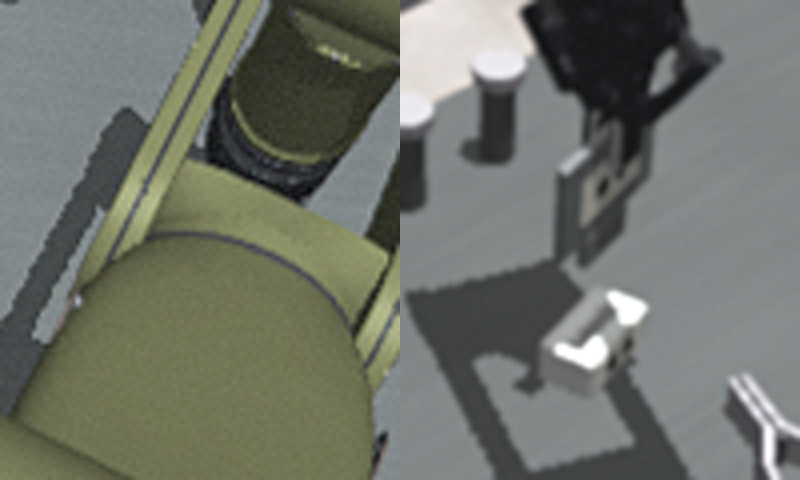

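The side view shows the card held upright above the two-dot holder: end face at about u 557-580, near-face lower corner at about (580,258), tongue bottom at (582,268)-(625,225). I'll compare these with the expected projections.

```bash
python3 - <<'E'
from h import *
np.set_printoptions(precision=1,suppress=True)
a=np.radians(14.7);M=np.array([[np.cos(a),-np.sin(a),0],[np.sin(a),np.cos(a),0],[0,0,1]])
o=np.array([.64,-.194,.0995])
Z=lambda p:((proj('side',o+M@np.array(p))-[261,83]+.5)*4-.5)+[400,0]
for p in[(-.004,.055,.094),(.004,.055,.094),(-.004,.055,.024),(.004,.055,.024),(-.004,.025,0),(-.004,-.025,0),(-.004,-.055,.024),(-.004,-.055,.094),(-.004,.06,.094)]:print(p,Z(p))
o=np.array([.6405,-.1938,0])
for p in[(-.02,.037,.03),(.02,.037,.03),(.02,-.037,.03),(-.02,-.037,.03)]:print(p,Z(p))
s=cv2.imread('pics/side2.png')
cv2.imwrite('pics/s2z.png',cv2.resize(s[108:188,285:335],(500,600)[:2] if 0 else (375,600),interpolation=cv2.INTER_CUBIC))
E
```

```text
(-0.004, 0.055, 0.094) [568.8 170.2]
(0.004, 0.055, 0.094) [557.4 165.7]
(-0.004, 0.055, 0.024) [564.  262.9]
(0.004, 0.055, 0.024) [553.1 258.4]
(-0.004, 0.025, 0) [587.1 267.9]
(-0.004, -0.025, 0) [626.6 228.1]
(-0.004, -0.055, 0.024) [652.2 175.5]
(-0.004, -0.055, 0.094) [660.7  84. ]
(-0.004, 0.06, 0.094) [564.4 174.4]
(-0.02, 0.037, 0.03) [592.3 368.3]
(0.02, 0.037, 0.03) [541.2 345.8]
(0.02, -0.037, 0.03) [598.2 287.3]
(-0.02, -0.037, 0.03) [648.2 308.3]
```

View pics/s2z.png

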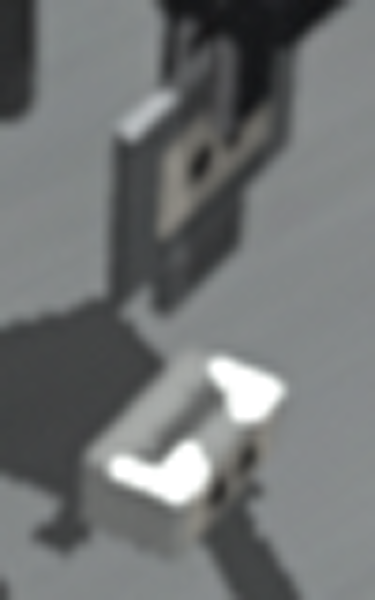

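>>> step_arm:
  deltas: "-0.15 0 0.5 0;0 0 1 0;0 0 1 0;0 0 1 0;0 0 1 0;0 0 1 0;0 0 0.7 0;0 0 0.3 0;0 0 0 0"

```text
clock: 8.72
tool_pos: [0.6398, -0.1954, 0.0979]
tool_rot: [-179.9, -0.1, 104.7]
force: [0.1, 0.5, -0.8]
grip_width: 0.0073
finger_force: 39.7
```

>>> step_arm:
  deltas: "0 0 0.2 0;0 0 0.2 0;0 0 0.2 0;0 0 0.2 0;0 0 0.2 0;0 0 0.1 0"

```text
clock: 9.22
tool_pos: [0.6414, -0.1957, 0.0887]
tool_rot: [179.9, 0.1, 104.7]
force: [1.8, -0.3, -0.6]
grip_width: 0.0075
finger_force: 39.8
```

>>> step_arm:
  deltas: "0 0.05 0.3 0;0 0 0.3 0;0 0 0.3 0;0 0 0.3 0;0 0 0.2 0;0 0 0.2 0;0 0 0 0"

```text
clock: 9.8
tool_pos: [0.6414, -0.1955, 0.0719]
tool_rot: [180.0, 0.0, 104.7]
force: [4.2, -0.2, -2.4]
grip_width: 0.0076
finger_force: 39.4
```

>>> step_arm:
  deltas: "0 0.07 0.1 0;0 0 0.1 0;0 0 0.1 0;0 0 0 0;0 0 0 0"

```text
clock: 10.22
tool_pos: [0.6417, -0.1955, 0.0717]
tool_rot: [180.0, 0.1, 104.7]
force: [-0.9, 1.6, 10.7]
grip_width: 0.0072
finger_force: 41.7
```

>>> step_arm:
  deltas: "0 0 -0.15 0;0 0 0 0;0 0 0 0;0 0 0 0;0 0 0 0;0 0 0 0;0 0 0 0"
  claw: 8.5

```text
clock: 10.8
tool_pos: [0.6414, -0.1954, 0.0704]
tool_rot: [-180.0, -0.0, 104.7]
force: [0.2, -0.9, -0.1]
grip_width: 0.0847
finger_force: 0.0
```

>>> step_arm:
  deltas: "0 0 -0.5 0;0 0 -1 0;0 0 -1.5 0;0 0 -2 0;0 0 -2 0;0 0 -2 0;0 0 -2 0;0 0 -2 0;0 0 -1 0;0 0 0 0"

```text
clock: 11.63
tool_pos: [0.6435, -0.196, 0.215]
tool_rot: [179.7, 0.2, 104.7]
force: [0.5, -0.5, 0.0]
grip_width: 0.085
finger_force: 0.0
```

```bash
python3 - <<'E'
from h import *
f=robot.grab_frame('side')[:,:,::-1]
cv2.imwrite("pics/side3.png",f);cv2.imwrite("pics/top3.png",robot.grab_frame('top')[:,:,::-1])
cv2.imwrite("pics/g3.png",cv2.resize(f[110:220,270:390],(654,600),interpolation=cv2.INTER_CUBIC)); s=robot.state();print(s['tool_pos'],s['tool_rot'])
np.set_printoptions(precision=1,suppress=True)
a=np.radians(14.7);M=np.array([[np.cos(a),-np.sin(a),0],[np.sin(a),np.cos(a),0],[0,0,1]])
o=np.array([.6405,-.1938,.006])
for p in[(-.004,.055,.094),(-.004,.055,.024),(-.004,-.055,.024),(-.004,-.055,.094)]:print(p,(proj('side',o+M@np.array(p))-[270,110]+.5)*5.45-.5)
E
```

```text
[ 0.6415432  -0.19531228  0.21106243] [1.79972118e+02 2.11873668e-02 1.04728676e+02]
(-0.004, 0.055, 0.094) [171.4 250.8]
(-0.004, 0.055, 0.024) [165.6 363. ]
(-0.004, -0.055, 0.024) [279.8 242.6]
(-0.004, -0.055, 0.094) [290.  131.3]
```

View pics/g3.png

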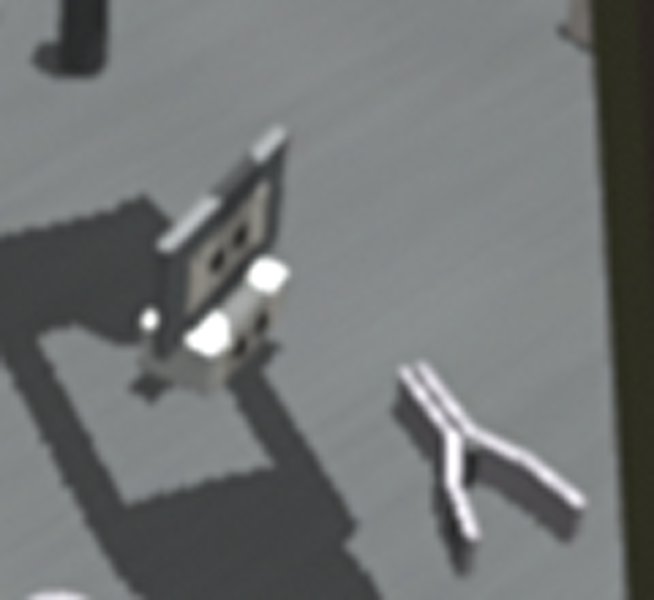

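The card is home: its top corner at (168,252) and shoulders match the prediction. Next is the clip.

>>> step_arm:
  deltas: "0.47 -1.87 0 0;0.47 -1.87 0 0;0.47 -1.87 0 0;0.47 -1.87 0 0;0.47 -1.87 0 0;0.47 -1.87 0 0;0.47 -1.87 0 0;0.47 -1.87 0 0;0.47 -1.87 0 0;0.47 -1.87 0 0"

```text
clock: 12.57
tool_pos: [0.4467, -0.1967, 0.209]
tool_rot: [-179.8, -0.1, 104.7]
force: [-0.4, 0.1, -0.5]
grip_width: 0.0853
finger_force: 0.0
```

>>> step_arm:
  deltas: "0 0 0 -0.0977;0 0 0 -0.0977;0 0 0 -0.0977;0 0 0 -0.0977;0 0 0 -0.0977;0 0 0 -0.0977;0 0 0 -0.0977;0 0 0 -0.0977;0 0 0 -0.0977;0 0 0 -0.0977"

```text
clock: 13.4
tool_pos: [0.4476, -0.1968, 0.209]
tool_rot: [180.0, -0.2, 161.0]
force: [0.5, -0.1, -0.7]
grip_width: 0.0849
finger_force: 0.0
```

>>> step_arm:
  deltas: "0 0 2 0;0 0 2 0;0 0 2 0;0 0 2 0;0 0 2 0;0 0 2 0;0 0 2 0;0 0 1 0;0 0 0 0;0 0 0 0"

```text
clock: 14.23
tool_pos: [0.4473, -0.1966, 0.0593]
tool_rot: [180.0, -0.2, 160.7]
force: [0.7, -0.7, 0.2]
grip_width: 0.0849
finger_force: 0.0
```

```bash
python3 - <<'E'
from h import *
f=robot.grab_frame('side')[:,:,::-1]
cv2.imwrite("pics/side4.png",f)
cv2.imwrite("pics/g4.png",cv2.resize(f[110:220,280:400],(654,600),interpolation=cv2.INTER_CUBIC)); s=robot.state();print(s['tool_pos'],s['tool_rot'])
E
```

```text
[ 0.44825807 -0.19713587  0.06023504] [ 1.79982034e+02 -1.04025654e-01  1.60702625e+02]
```

View pics/g4.png

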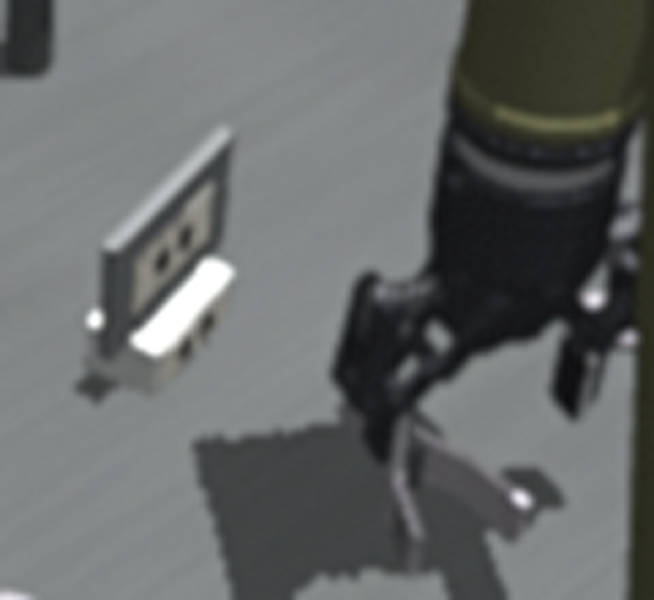

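The open fingers at (370,390) and (580,370) straddle the clip handles at (410,540) and (515,510). I'll descend.

>>> step_arm:
  deltas: "0 0 1 0;0 0 1 0;0 0 1 0;0 0 1 0;0 0 0.8 0;0 0 0.5 0;0 0 0.3 0;0 0 0.2 0;0 0 0 0"

```text
clock: 15.03
tool_pos: [0.4489, -0.1975, 0.0028]
tool_rot: [-180.0, 0.0, 160.7]
force: [-0.2, 0.2, 0.3]
grip_width: 0.0852
finger_force: 0.0
```

>>> step_arm:
  deltas: "0 0 0 0;0 0 0 0;0 0 0 0;0 0 0 0;0 0 0 0;0 0 0 0"
  claw: 2.5
  newtons: 30

```text
clock: 15.53
tool_pos: [0.4491, -0.1974, 0.0039]
tool_rot: [-180.0, 0.1, 160.7]
force: [-1.9, 1.9, 8.5]
grip_width: 0.0323
finger_force: 29.1
```

>>> step_arm:
  deltas: "0 0 -0.3 0;0 0 -0.5 0;0 0 -1 0;0 0 -1.5 0;0 0 -2 0;0 0 -2 0;0 0 -2 0;0 0 -2 0;0 0 -0.7 0;0 0 0 0"

```text
clock: 16.37
tool_pos: [0.4501, -0.1982, 0.1247]
tool_rot: [-180.0, 0.3, 160.7]
force: [0.2, 0.0, -0.5]
grip_width: 0.0322
finger_force: 30.0
```

```bash
python3 - <<'E'
from h import *
f=robot.grab_frame('side')[:,:,::-1]
cv2.imwrite("pics/side5.png",f)
cv2.imwrite("pics/g5.png",cv2.resize(f[80:220,260:400],(600,600),interpolation=cv2.INTER_CUBIC)); s=robot.state();print(s['tool_pos'],s['tool_rot'],s['grip_width'],s['finger_force'])
E
```

```text
[ 0.44922599 -0.1976819   0.12340105] [-1.79980585e+02  1.14080457e-01  1.60703561e+02] 0.0317025451753001 30.03165364265442
```

View pics/g5.png

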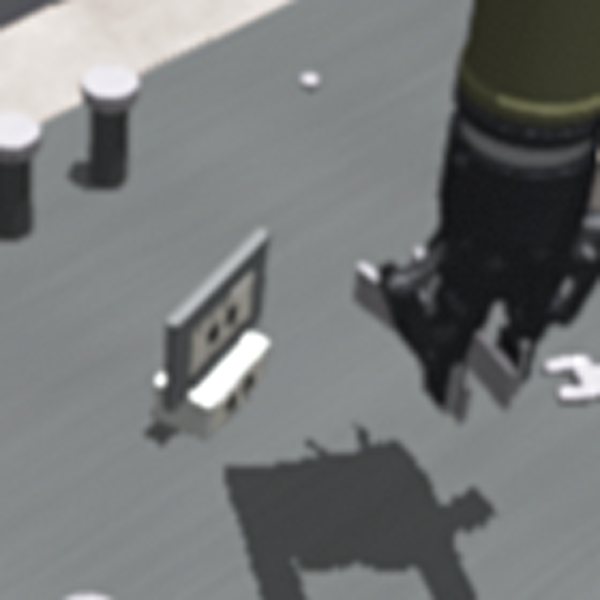

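The picture shows the clip lifted clear and open, with jaw tips at about (365,265) and (425,250). I'll carry it to the pre-approach point outside the card's +y edge.

>>> step_arm:
  deltas: "-0.3 0.95 0 0;-0.6 1.85 0 0;-0.75 2.3 0 0;-0.75 2.3 0 0;-0.75 2.3 0 0;-0.75 2.3 0 0;-0.75 2.3 0 0;-0.75 2.3 0 0;-0.75 2.3 0 0;-0.75 2.3 0 0"

```text
clock: 17.25
tool_pos: [0.5835, -0.0181, 0.1206]
tool_rot: [-180.0, -0.2, 160.7]
force: [-0.0, -0.3, -1.2]
grip_width: 0.0323
finger_force: 30.0
```

>>> step_arm:
  deltas: "-0.6 0.95 0 0;-0.45 0.3 0 0;0 0 0 0.05;0 0 0 0.1;0 0 0 0.11;0 0 0 0.11;0 0 0 0.11;0 0 0 0.11;0 0 0 0.11;0 0 0 0.11"

```text
clock: 18.08
tool_pos: [0.5969, -0.0128, 0.1218]
tool_rot: [-179.9, -0.0, 113.9]
force: [-0.2, -0.1, -0.5]
grip_width: 0.0323
finger_force: 30.0
```

>>> step_arm:
  deltas: "0 0 0 0.11;0 0 0 0.057;0 0 0 0;0 0 0 0"

```text
clock: 18.42
tool_pos: [0.5972, -0.0125, 0.1221]
tool_rot: [-179.9, -0.0, 104.8]
force: [-0.3, -0.4, -1.0]
grip_width: 0.0324
finger_force: 30.0
```

```bash
python3 - <<'E'
from h import *
np.set_printoptions(precision=4,suppress=True)
print('jaws g5',[pl('side',(260+u/4.286-.4,80+v/4.286-.4),.148)[:2] for u,v in[(362,265),(425,250)]], 'expect mouth',np.array([.4492,-.1977])+.0985*np.array([.944,-.3305]))
s=robot.state();print(s['tool_pos'],s['tool_rot'],s['grip_width'],s['finger_force'])
p=s['tool_pos'];a=np.radians(14.7);M=np.array([[np.cos(a),-np.sin(a)],[np.sin(a),np.cos(a)]])
print('tcp in card',M.T@(p[:2]-[.641,-.194]))
top=p[2]+.025
# bright pixels around the expected jaws, in both views, cast on the clip's top plane
for n in('top','side'):
    f=robot.grab_frame(n); cv2.imwrite(f'pics/{n}6.png',f[:,:,::-1])
    g=f.min(2); ys,xs=np.where(g>140); P=[]
    for x,y in zip(xs,ys):
        q=pl(n,(x,y),top); c=M.T@(q[:2]-[.641,-.194])
        if .05<c[1]<.17 and abs(c[0])<.045:P.append(c*1000)
    P=np.array(P);print(n,len(P)); print(P[np.argsort(P[:,1])][:25].round(0).tolist() if len(P) else '')
E
```

```text
jaws g5 [array([ 0.5518, -0.2168]), array([ 0.5374, -0.2545])] expect mouth [ 0.5422 -0.2303]
[ 0.5972 -0.0125  0.1221] [-179.9      -0.0157  104.7851] 0.032381943653600864 30.046963691711426
tcp in card [0.0037 0.1866]Traceback (most recent call last):
  File "<stdin>", line 13, in <module>
  File "h.py", line 8, in pl
    e,d=ray(n,px); return e+d*(z-e[2])/d[2]
        ~~~^^^^^^
  File "h.py", line 5, in ray
    c=robot.calibration(n); d=np.array([(px[0]-c['cx'])/c['fx'],(px[1]-c['cy'])/c['fy'],1])
ValueError: time passes only in moves, steps and waits
```

```bash
sed -i 's/^def ray/from functools import cache\nK=cache(lambda n:robot.calibration(n))\ndef ray/; s/c=robot.calibration(n)/c=K(n)/' h.py; cat > m.py <<'E'
from h import *
import sys
s=robot.state();p=s['tool_pos'];print(p,s['tool_rot'][2],s['grip_width'],s['finger_force'])
a=np.radians(14.7);M=np.array([[np.cos(a),-np.sin(a)],[np.sin(a),np.cos(a)]])
print('tcp in card',M.T@(p[:2]-[.641,-.194]))
f=robot.grab_frame('side'); cv2.imwrite(f'pics/side_{sys.argv[1]}.png',f[:,:,::-1])
# rectified view of clip-top plane, card frame: 1 mm cells; rows y (mm) x columns
for y in range(160,10,-6):
    r=[]
    for x in range(-36,37,2):
        u,v=proj('side',np.r_[[.641,-.194]+M@np.array([x,y])/1e3,p[2]+.025]).round().astype(int)
        r.append(f[v,u].mean()//10 if 0<=v<420 and 0<=u<560 else 0)
    print(y,' '.join('%2d'%k for k in r))
E
python3 m.py 7
```

```text
[ 0.59743028 -0.01239872  0.12221661] 104.78999503427855 0.03237693733476709 30.046863555908203
tcp in card [0.00393919 0.18671322]
160 14 14 14 13 13  6  3  2  2  2  2  2  3  3  3  3  3  3  3  3  3  3  3  2  3  3  6  8 12 12 14 13 13 13 10  6  5
154 14 14 14 12  9  6  6  2  2  2  2  2  2  3  3  3  3  3  3  3  3  3  3  3  3  2  2  2  3  5 10 10 14 14 14 12  8
148 14 14 14 12  8  5  2  2  2  2  2  2  4  6  4  3  3  2  2  2  2  2  2  3  3  2  2  2  2  2  2  4  9  9 11 13 13
142 14 14 14 14 11  6  3  2  2  2  2  2  4 11 17 21 13  4  4  2  2  2  3  3  3  3  3  2  2  2  2  2  2  2  2  4  3
136 14 14 14 13 12  8  5  2  2  2  2  2  4  4 12 21 20 22 13  3  3  2  3  3  3  3  3  3  2  2  2  2  2  2  2  2  2
130 14 14 13 13 13 10  6  3  2  2  2  2  2  2  5  5 10 15 10 10  6  2  2  3  3  3  3  2  2  2  2  2  2  2  2  2  2
124 10 14 14 12 11  9  9  5  3  2  3  3  3  3  3  5 11 11 11  9  8  8  5  3  3  3  2  2  2  2  2  2  2  2  2  2  3
118  7 10 10 11 11 11  9  6  4  4  4  4  6  5  4  5  5  7  9  5  6  7  8 10 10  6  6  2  2  2  2  2  2  2  2  2  2
112  7  7  8  9 10 10  9  9  6  6  7 10  9  8 11
[... 1192 characters left out ...]
4 14 14 14 14 14
46  8 12 17 20 19 17 17 14 14 14 14 14 14 14 14 14 14 14 14 14 14 14 14 14 14 14 14 14 14 14 14 14 14 14 14 14 14
40  8 12 17 19 19 19 15 14 14 14 14 14 14 14 14 14 14 14 14 14 14 14 14 14 14 14 14 14 14 14 14 14 14 14 14 14 14
34  8 12 17 19 19 17 15 14 14 14 14 14 14 14 14 14 14 14 14 14 14 14 14 14 14 14 14 14 14 14 14 14 14 14 14 14 14
28  8 12 17 19 19 17 15 14 14 14 14 14 14 14 14 14 14 14 14 14 14 14 14 14 14 14 14 14 14 14 14 14 14 14 14 14 14
22  8 12 17 19 19 17 17 14 14 14 14 14 14 14 14 14 14 14 14 14 14 14 14 14 14 14 14 14 14 14 14 14 14 14 14 14 14
16  8 12 17 19 19 19 15 14 14 14 14 14 14 14 14 14 14 14 14 14 14 14 14 14 14 14 14 14 14 14 14 14 14 13 13 13 13
```

>>> step_arm:
  deltas: "0 -0.2 0.5 0;0 -0.2 0.7 0;0 0 1 0;0 0 1 0;0 0 1 0;0 0 1 0;0 0 0.8 0;0 0 0.5 0;0 0 0 0;0 0 0 0"

```text
clock: 19.35
tool_pos: [0.594, -0.0128, 0.0574]
tool_rot: [-180.0, -0.0, 104.7]
force: [0.4, -0.5, -0.7]
grip_width: 0.0323
finger_force: 30.0
```

```bash
python3 m.py 8 | sed -n '1,2p;13,28p'
```

```text
[ 0.59403606 -0.01279358  0.05736231] 104.72772134226719 0.03228863361913428 30.04157066345215
tcp in card [0.00055586 0.1871926 ]
100 11  9  9  9 10 10  8  9  9 10 16 16 11 13 13 14 14 14 14 14 13 13 13 10 10 11  9  9  6  6  3  3  3  3  3  3  3
94 10 10  8  7  7  8 10 10 14 22 22 21 15 13 13 14 14 14 14 14 14 14 12 12  7  6  7  5  7  3  3  3  3  3  3  3  3
88 24 22 12 12  6  7  7 10 19 23 23 25 22 22 15 13 13 14 14 14 14 14 14 14 13 17 19 13 13  5  2  2  3  3  3  3  3
82 25 25 25 11  7  7  7  7 11 11 11 22 22 24 19 19 14 14 14 14 14 14 14 14 14 14 17 14 15 11 11  6  2  2  3  3  3
76 25 24 15  8  6  6  7  7  7  7  6  6  7 12 12 17 14 14 14 14 14 14 14 14 14 14 13 13 13 13 14 12 12  5  2  2  3
70 25 24 16  9  9  8  9  9  8  7  7  7  6  6  6 10 10 14 14 14 14 14 14 14 14 14 14 14 14 14 14 14 13  9  9  4  2
64 25 25 16 16  7  8  8 12 10 10  7  7  7  7  6  7  7 10 14 14 14 14 14 14 14 14 14 14 14 14 14 14 14 14 12  6  6
58 25 25 17 10  7  8 11 13 13 13 10  7  7  7  7  7  6  7  7 10 14 14 14 14 14 14 14 14 14 14 14 14 14 14 14 14 12
52 25 25 19 11  7  7 10 13 13 14 13 13  9  7  7  7  7  7  6  7  7 10 13 14 14 14 14 14 14 14 14 14 14 14 14 14 14
46 25 25 19 11  8  8 10 10 13 14 14 14 12 12  9  7  7  7  7  7  6  7  7 11 14 14 14 14 14 14 14 14 14 14 14 14 14
40 25 25 19  8  8  8 10 12 11 12 10 13 14 14 12  9  9  7  7  7  6  9  9  9 13 13 14 14 14 14 14 14 14 14 14 14 14
34 25 25 12 12  8  8 10 12 10  7  5  9  9 13 12 12  9  7  7  7 12 12 16 16 19 17 14 14 14 14 14 14 14 14 14 14 14
28 25 24 24 13  7 10 10 12 12 12  6  6  9 13 13 13  9  9  7  8  8 12 17 19 19 18 15 14 14 14 14 14 14 14 14 14 14
22 25 25 25 17  7  7 10 12 12 12 11 12 10 12 12 11  9  9  7  8  8 13 20 20 19 19 15 14 14 14 14 14 14 14 14 14 14
16 20 20 20  8  8  7  9 11  9  9  6 11 13 13 13 11 11  9  7  7  8 17 17 20 19 17 15 14 14 14 14 14 14 14 14 14 14
```

Jaw tips at about x ±16 mm, y 88 mm in the card frame, so they are centred on the card. I'll slide in.

>>> step_arm:
  deltas: "-0.3 -0.05 0 0;-0.6 0 0 0;-0.7 0 0 0;-0.7 0 0 0;-0.7 0 0 0;-0.7 0 0 0;-0.7 0 0 0;-0.6 0 0 0;-0.4 0 0 0;-0.1 0 0 0"

```text
clock: 20.23
tool_pos: [0.608, -0.0671, 0.0578]
tool_rot: [180.0, 0.0, 104.7]
force: [-0.3, -0.0, -1.7]
grip_width: 0.032
finger_force: 30.0
```

>>> step_arm:
  deltas: "0 0 0 0;0 0 0 0;0 0 0 0;0 0 0 0;0 0 0 0;0 0 0 0"

```text
clock: 20.73
tool_pos: [0.6076, -0.0659, 0.0578]
tool_rot: [-180.0, -0.0, 104.7]
force: [-0.2, 0.1, -0.3]
grip_width: 0.0321
finger_force: 30.0
```

```bash
python3 m.py 9 | sed -n '1,2p;8,25p'; python3 - <<'E'
from h import *
np.set_printoptions(precision=4,suppress=True)
# card top corners now vs before the approach
a=cv2.imread('pics/side_8.png');b=cv2.imread('pics/side_9.png')
for y in(-55,-40,-20,0,20,40,52):
    w=np.radians(14.7);q=np.array([.641-np.sin(w)*y/1e3,-.194+np.cos(w)*y/1e3,.1])
    u,v=proj('side',q).round().astype(int); print(y,a[v-3:v+4,u].mean(1).round(),b[v-3:v+4,u].mean(1).round())
s=robot.state();print(s['force'],s['joint_positions'],s['clock'])
E
```

```text
[ 0.60760622 -0.065876    0.05781983] 104.74851655821905 0.03210666605093323 30.03957599401474
tcp in card [0.00021176 0.13240415]
130  9  9  3  3  2  2  2  2  4  6  6  8  8  8 11 11 11  9  7  7  7  7  8 10 11 10  8  4  1  2  6  6  9  7  7  7 12
124  6  5  5  4  2  2  2  2  2  2  3  3  3  5  6  6  9  8  8  8  7  7  8  9 11 10  7  4  2  2  2  4  6  6  4  3  3
118  6  6  4  2  3  3  2  2  2  2  3  3  2  2  2  2  4  4  6  8  8  8  8 10 12 12 12  7  3  3  2  2  2  2  2  2  2
112 10  9  4  2  2  2  2  2  2  2  2  2  3  3  2  2  2  2  3  3  6  7  6  9 12 13 13 12 12  8  4  4  4  2  2  2  2
106 11  8  4  4  2  2  2  2  3  3  3  3  3  3  3  3  3  3  3  2  2  2  3  6  5 10 13 13 13 12 12 11  8  8  4  2  2
100 10  8  8  2  2  2  2  2  2  3  3  3  3  3  3  3  2  2  3  3  3  2  2  2  2  5  9  9 13 13 14 13 13 10  6  6  3
94 10 10  4  2  2  2  2  2  3  4  4  5  6  6  2  2  2  2  2  3  3  3  2  2  2  2  2  3  8  7 11 13 10 11 11  8  3
88 16 19  9  9  2  2  2  2  2  5  5 15 19 19 12  2  2  2  2  2  3  3  3  3  2  2  2  2  2  2  4  2  4  6  6  3  3
82 24 24 24  9  4  2  2  2  2  2  5 12 12 25 23 23 
[... 1019 characters left out ...]
 12 11  9  9  7  8  8 12 19 19 17 10 11  5  3  3  3  3  3  3  3  3  3
-55 [141. 140. 147. 169. 185. 170. 125.] [138. 136. 144. 165. 181. 166. 122.]
-40 [156. 177. 194. 196. 172. 126.  84.] [152. 173. 190. 192. 168. 123.  83.]
-20 [156. 175. 195. 198. 174. 127.  82.] [152. 171. 189. 194. 171. 124.  80.]
0 [156. 177. 195. 198. 176. 127.  84.] [152. 172. 190. 194. 171. 123.  82.]
20 [159. 178. 196. 200. 177. 129.  85.] [155. 173. 192. 195. 173. 127.  82.]
40 [158. 177. 196. 201. 176. 127.  85.] [154. 173. 191. 198. 173. 124.  83.]
52 [147. 158. 181. 195. 166.  97.  64.] [125. 117. 109. 105. 101. 107. 123.]
[-0.3395 -0.0597 -0.7718] [-10.1514  30.104   93.6905   0.0032  56.2061 -24.8961] 20.7833
```

The jaw tip is at y ≈ 32 mm and centred, the card hasn't moved, and there's no contact force. Handing in.

```bash
python3 -c "
from station import robot
print(robot.close_job())"
```

```text
the job is handed in; nothing more can be done
None
```

I put the card fully home in the two-dot holder and let go. I then handed the job in with the clip held open around the card's +y edge, about 22 mm inside the jaws; final checks showed no contact, but no verdict came back.

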